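# Rack in the drawn-out module and switch its isolator on

## Task

Two like isolator units stand on the bench; one is out of service, with its module drawn out towards you and its rotary handle at off. Put it back into service: with the handle still at off push the module fully home, then turn the handle clockwise to on so that it locks the module, without going on into the test position. Leave the other unit as it is, in service, and do not shift or tip the bottles standing about.

Things in the scene. Friction and masses are not known exactly. Their poses are not given: they have to be found in the camera images.
- unit_a: Isolator unit: base plate 180x120x10 mm; grey box 111x114 mm at the rear, roof 56 mm high, rotary handle on it; open track in front. Origin at the underside; plate spans local x -95..85 mm; local -x is the front, facing the robot (turned up to 20 deg). Handle axis at local (30, 0). This is the unit out of service at the start.
- handle_a (a joint): Handle a: 0 = off, 1.309 (75 deg) = on, 2.618 = test, each a spring detent (peak 0.1 N m); grows clockwise from above. Its steel pointer arm (to 90 mm from the axis) points to the unit's right at off, straight to the front at on, to the left at test. The pin hung from the arm locks the block when the module is home; with the module out it strikes the block and cannot pass.
- handle_a_grip (a point): Grip point of handle a, on its turning axis, 84 mm above the bench: black bar grip 76 mm long, 20 mm wide, from 63 to 95 mm above the bench, centred on the axis; under it a hub 44 mm across and the arm (58 to 63 mm). The point's own -x points along bar and pointer; close the fingers across y.
- module_a (a joint): Slide of module a: 0 = fully home in its unit against the stop; grows as it is drawn out to the front (local -x), at most 0.045 m. Stiff: about 2 to 3 N to move, and it stays where it is left.
- module_a_front (a point): Centre of the front face of the upright grey block on module a: 34 mm above the bench, local (-46, 0) mm when home. Block 26 mm wide, 44 mm deep, from 23 to 46 mm above the bench; it stands on a tray 66 mm wide, top 23 mm above the bench, that reaches 4 mm in front of the face. Push towards local +x. Axes parallel to the unit's.
- unit_b: Isolator unit: base plate 180x120x10 mm; grey box 111x114 mm at the rear, roof 56 mm high, rotary handle on it; open track in front. Origin at the underside; plate spans local x -95..85 mm; local -x is the front, facing the robot (turned up to 20 deg). Handle axis at local (30, 0). Twin of unit_a, already in service: module home, handle at on.
- handle_b (a joint): Handle b: 0 = off, 1.309 (75 deg) = on, 2.618 = test, each a spring detent (peak 0.1 N m); grows clockwise from above. Its steel pointer arm (to 90 mm from the axis) points to the unit's right at off, straight to the front at on, to the left at test. The pin hung from the arm locks the block when the module is home; with the module out it strikes the block and cannot pass.
- handle_b_grip (a point): Grip point of handle b, on its turning axis, 84 mm above the bench: black bar grip 76 mm long, 20 mm wide, from 63 to 95 mm above the bench, centred on the axis; under it a hub 44 mm across and the arm (58 to 63 mm). The point's own -x points along bar and pointer; close the fingers across y.
- module_b (a joint): Slide of module b: 0 = fully home in its unit against the stop; grows as it is drawn out to the front (local -x), at most 0.045 m. Stiff: about 2 to 3 N to move, and it stays where it is left.
- module_b_front (a point): Centre of the front face of the upright grey block on module b: 34 mm above the bench, local (-46, 0) mm when home. Block 26 mm wide, 44 mm deep, from 23 to 46 mm above the bench; it stands on a tray 66 mm wide, top 23 mm above the bench, that reaches 4 mm in front of the face. Push towards local +x. Axes parallel to the unit's.
- dropper_bottle: Brown dropper bottle with black top, 29 mm across, 86 mm tall, standing loose to the right of the units; origin at its underside. Bystander.
- media_bottle: Clear bottle with screw cap, 56 mm across, 111 mm tall, standing loose behind the units; origin at its underside. Bystander.

How it is judged:
On the way, in this order (a step that is already met when the one before it is completed fails the run):
1. the drawn-out module is pushed fully home (within 3 mm of its stop) while its handle is still at off (value of joint module_a below 0.003 m and value of joint handle_a below 0.3 rad), for 0.2 s.
2. the handle stands in the on detent, the module still home (value of joint handle_a between 1.159 and 1.459 rad and value of joint module_a below 0.004 m), for 0.2 s.
At the end, for the whole second after the job is handed in: Both modules are fully home (within 4 mm of the stop), both handles rest in the on detent (within 0.15 rad, about 9 degrees), and both bottles stand upright where they were (all of step 2 and value of joint handle_b between 1.159 and 1.459 rad and value of joint module_b below 0.004 m and velocity of joint handle_a between -0.1 and 0.1 rad/s and angle between each of dropper_bottle, media_bottle's own z axis and vertical below 0.2 rad); the robot touches nothing.
It fails at once if the handle is turned past on towards test (more than 25 degrees past on) (value of joint handle_a above 1.749 rad).
It fails at once if the unit in service is disturbed: its handle turned more than 17 degrees or its module drawn out more than 5 mm (value of joint handle_b below 1.009 rad or value of joint handle_b above 1.609 rad or value of joint module_b above 0.005 m).
It fails at once if a bottle is shifted by more than 20 mm or tipped (distance of any of dropper_bottle, media_bottle from where it was at the start of the episode above 0.02 m or angle between any of dropper_bottle, media_bottle's own z axis and vertical above 0.3 rad).
It also fails if it takes over 48 s, if anything falls off the work surface, if the arm or the gripper's body presses on something with over 40 N, if the wrist force passes 120 N, or if a joint passes its speed limit or range.

## Robot

A 6-joint arm with a two-finger parallel gripper is mounted at the origin on a cart in front of the work surface, level with it; the furniture and walls round the work are solid. World frame = base frame: x ahead of the robot, y to its left, z up, the work surface at z = 0. Lengths are in m, angles in rad, forces in N, time in s.
With the tool pointing down it reaches from about 0.325 to 1 m from the base axis. Payload 5.1 kg.
Tool frame: the origin (TCP) lies between the finger pads; the fingertips stand 25 mm ahead of it and the grasp point (between the pads) lies 6 mm ahead of it (bot.finger_overhang is the z of the fingertips in the tool frame, in m); z points along the fingers, y is the line along which they close (so a half turn about z gives the same grasp; the last joint's range is limited). The gripper opens to 85 mm and grips with 20 to 120 N. Pads are 22 mm wide; open, the fingers measure 114 mm over their backs; the gripper's body (76 mm by 85 mm) begins 54 mm behind the grasp point. The pads swing forward as they close: fully open they stand 13 mm farther back than shut.
Start: joints at [-1.229, 0.124, 1.65, -0, 1.367, -0.083], TCP at [0.268, -0.592, 0.256] pointing down, gripper open.
Joint ranges: [-2.61, 2.61], [-1.02, 2.33], [0.03, 2.71], [-1.35, 4.49], [0.32, 2.68], [-2.91, 2.91]. Speed limits (rad/s): [2.57, 2.57, 3.14, 3.14, 3.14, 3.14].

## Interface

Orientations are given as a unit quaternion [x, y, z, w].
In Python, from rig import bot gives the robot as it stands.
- The arm moves only by the tool jog_arm, never from a script. Its argument "plan" is a list of rows, each an object of numbers: "dx", "dy", "dz": the shift along the tool's x, y, z in mm; "rx", "ry", "rz": the turn, a rotation vector about the tool's x, y, z in rad. In form: [{"dx": .., "dy": .., "dz": .., "rx": .., "ry": .., "rz": ..}, ...]. A call has 1 to 12 rows; each row shifts and turns the commanded pose from where the row before left it, along the tool's axes as they then stand; what a row does not reach is not made up. A row lasts 1/12 s, in which the tool goes at most 41.7 mm and 7.16 degrees, less where a joint would pass 70% of its speed; a pose out of reach is approached as far as the arm can. A call is refused whole if a number of a shift passes 41.7 or a number of a turn 0.125, either way. A call with a gripper value outside its range is refused whole. "fingers" is the opening, from 0 (shut) to 1 (fully open), set as the call begins (left out, the last holds). The fingers move at their own pace and stop on an object; "squeeze" is the grip in N (left out, the last holds). Time passes only in rows, so rows that do not move let the fingers close. It gives the time, the measured TCP pose, the force, the opening and the grip force at its end, in the units of the state.
- bot.read_state(): the state, without advancing time (a new reading comes with each control period).
- bot.snapshot(name): name is "scene" or "top" or "wrist"; returns the picture (400x640x3 uint8, blue, green, red); there is no depth.
- bot.camera_model(name): a dict with "camera_matrix" (3x3 intrinsics, pixels), "R" (3x3) and "t" (3): a world point X has camera coordinates R X + t. Camera axes: x right, y down, z forward; pixel columns grow to the right and rows downward; lengths in m; the calibration is good to about 2 mm. A picture is of the moment at which its call begins: read the wrist's pose just before it. camera_model takes no time and is no camera call; for the wrist camera it gives the pose at the moment of the call.
- bot.close_job(): hands the job in; it is judged then, once.
Trained networks look in the newest picture that a camera, given by its name, has taken for a name from the list of things; names that differ only in an ending like _2 or _b are one class to them, and where a whole thing is asked for, a point or a joint stands for the part that bears it (a point fixed in the world has none). Each returns a list of dicts, best first, with "score" (0 to 1); they miss things now and then, are a little off and sometimes report something else, mostly with a low value. They report only what shows in the picture. A call takes as long as a camera call.
- bot.look_for(camera, target): "rect" ([centre column, centre row, width, height] in pixels, round what is visible of it).
The state is a dict: "clock": time; "q": joint angles; "joint_vel": joint speeds; "joint_torque": joint torques, N m; "tool_pos": TCP position; "orientation": TCP orientation; "contact_force": force on the tool from outside, world axes, zero at the start; "torque": the same for the moment, N m; "grip_width": finger opening in m; "finger_force": force on a finger pad.
Only numpy, scipy, OpenCV 4.12 (cv2) and the standard library are available. Lean on these libraries where they do the work, as an engineer would, in place of code of your own. Each camera call takes 0.05 s, during which the arm holds its last target. There are 200 camera calls.

## Working session

There is one attempt and no reset: what is moved stays moved. The work goes in short steps, Python scripts to look and compute and a tool call to move; the robot and the scene stay as the last step left them, time stands still between calls to the robot, and variables do not carry over. Pictures are saved under pics/ and viewed, at most 10 in all, crops included, and the job is handed in when it is done.

Besides the shell and the picture viewer there is one more tool, called after "Emit:" as name([rows], argument=value, ...), one row to a line, values as JSON. jog_arm: Moves the arm, as the interface text tells. Its arguments: {"type":"object","properties":{"plan":{"type":"array","items":{"type":"object","properties":{"dx":{"type":"number"},"dy":{"type":"number"},"dz":{"type":"number"},"rx":{"type":"number"},"ry":{"type":"number"},"rz":{"type":"number"}}}},"fingers":{"type":"number"},"squeeze":{"type":"number"}},"required":["plan"]}

```bash
mkdir -p pics
python3 - <<'E'
from rig import bot
import cv2
for n in("top","scene"):
    cv2.imwrite(f"pics/{n}0.png",bot.snapshot(n))
    for t in("unit_a","handle_a","module_a","handle_a_grip","module_a_front","dropper_bottle","media_bottle"):
        print(n,t,[(round(d["score"],2),[round(float(v)) for v in d["rect"]]) for d in bot.look_for(n,t)][:3])
    m=bot.camera_model(n);print(m)
print(bot.read_state())
E
```

```text
top unit_a [(0.83, [211, 236, 58, 82]), (0.67, [344, 230, 68, 83])]
top handle_a [(0.92, [359, 223, 44, 36]), (0.61, [211, 233, 24, 55])]
top module_a [(0.71, [336, 248, 31, 28]), (0.69, [210, 253, 28, 14])]
top handle_a_grip [(0.74, [338, 248, 29, 26]), (0.67, [356, 223, 41, 30])]
top module_a_front [(0.71, [336, 249, 27, 24])]
top dropper_bottle []
top media_bottle [(0.82, [303, 154, 20, 27])]
{'camera_matrix': array([[452.93966903,   0.        , 314.44905878],
       [  0.        , 452.93966903, 204.6962902 ],
       [  0.        ,   0.        ,   1.        ]]), 'R': array([[ 0.00165674, -0.99997114,  0.0074143 ],
       [-0.99176892, -0.00259231, -0.12801437],
       [ 0.1280299 , -0.00714118, -0.9917446 ]]), 't': array([-0.12873792,  0.61060668,  1.1142043 ])}
scene unit_a [(0.8, [357, 199, 68, 66]), (0.75, [290, 300, 90, 96])]
scene handle_a [(0.87, [284, 287, 46, 46]), (0.77, [356, 181, 39, 18])]
scene module_a [(0.79, [300, 307, 30, 31]), (0.64, [366, 208, 29, 25]), (0.59, [283, 285, 41, 43])]
scene handle_a_grip [(0.69, [356, 180, 43, 22]), (0.56, [289, 300, 92, 98]), (0.5, 
[... 572 characters left out ...]
.22859922e+00,  1.23792829e-01,  1.65025647e+00,  2.05319514e-05,
        1.36748120e+00, -8.26105439e-02]), 'joint_vel': array([-5.26065820e-04, -7.54059185e-05, -1.15944278e-03,  1.39450480e-03,
       -2.37841969e-03, -7.54953112e-04]), 'joint_torque': array([ 5.66476083e-04, -4.23548162e+01, -3.65731001e+01, -2.19659382e-04,
        3.78257801e-04, -9.02026443e-06]), 'tool_pos': array([ 0.26787029, -0.59225016,  0.25635263]), 'orientation': array([9.77527425e-01, 2.10808283e-01, 1.39926864e-05, 2.95173182e-05]), 'contact_force': array([ 0.15727687, -0.24656293, -0.1721243 ]), 'torque': array([ 0.03844177, -0.01826594,  0.02530497]), 'finger_force': 0.0, 'grip_width': 0.08559917204784039}
```

Run:
```python
import cv2
i=cv2.imread("pics/top0.png")[125:305,160:430]
cv2.imwrite("pics/topc.png",cv2.resize(i,None,fx=2.96,fy=2.96,interpolation=cv2.INTER_CUBIC))
```

```text
(no output)
```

View pics/topc.png

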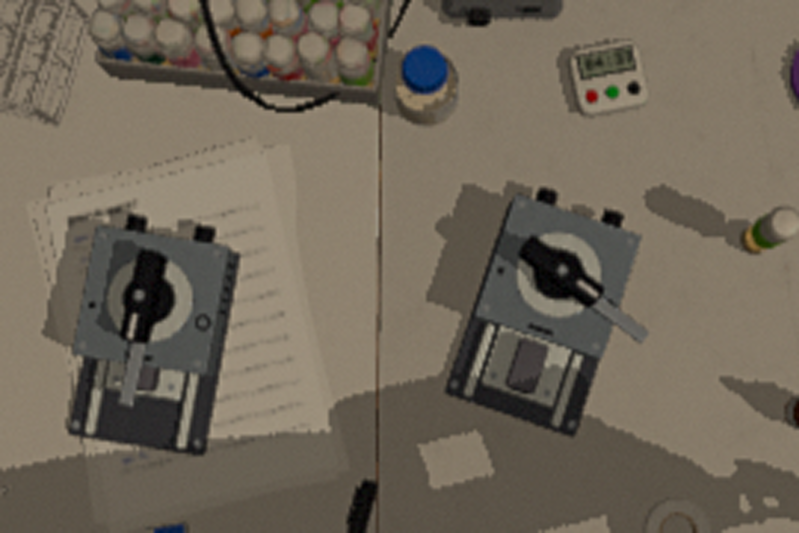

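The top view shows the unit out of service on the right: its axis is at crop (562,268), with the arm pointing right and forward and the block drawn out to about (527,365). Unit b is on the left, with its arm pointing to the front. The clear bottle stands behind, between the two units. I'll fit the pose from the corners.

```bash
cat > h.py <<'E'
import numpy as np, cv2
from scipy.optimize import least_squares
from rig import bot
def proj(m,X):
    c=np.atleast_2d(X)@m["R"].T+m["t"]; p=c@m["camera_matrix"].T
    return p[:,:2]/p[:,2:]
def ground(m,uv,z):
    d=m["R"].T@np.linalg.solve(m["camera_matrix"],[*uv,1]); o=-m["R"].T@m["t"]
    return o+d*(z-o[2])/d[2]
def w(p,L):
    c,s=np.cos(p[2]),np.sin(p[2]); L=np.atleast_2d(L)
    return np.c_[p[0]+c*L[:,0]-s*L[:,1],p[1]+s*L[:,0]+c*L[:,1],L[:,2]]
def fit(m,uv,L):
    r=least_squares(lambda p:(proj(m,w(p,L))-uv).ravel(),[.55,0,0],loss="soft_l1"); return r.x,r.fun.reshape(-1,2).round(1)
E
python3 - <<'E'
from h import *
m=bot.camera_model("top")
L=np.array([[-95,60,10],[-95,-60,10],[85,57,56],[85,-57,56],[-26,-57,56],[-26,57,56],[30,0,95]])/1e3
C=lambda a:np.array(a)/2.96+[160,125]
a,ra=fit(m,C([[447,395],[575,434],[515,197],[640,237],[598,357],[480,322],[562,269]]),L)
b,rb=fit(m,C([[67,430],[205,453],[98,226],[238,249],[212,376],[76,357],[139,295]]),L)
print(a,ra.tolist());print(b,rb.tolist())
for n,uv,z in(("media cap",(425,68),.105),("drop",(795,412),.04),("thing",(770,235),.03)): print(n,ground(m,C(uv),z))
blk=C([[515,339],[549,347],[540,390],[506,382]])
for u in blk:
    g=ground(m,u,.046); c,s=np.cos(a[2]),np.sin(a[2]);d=g[:2]-a[:2];print("blk local",c*d[0]+s*d[1],-s*d[0]+c*d[1])
print("front home",w(a,[-.046,0,.034]),"axis",w(a,[.03,0,.084]))
E
```

```text
[ 0.54677911 -0.20360639 -0.3106338 ] [[-0.6, 0.2], [0.6, 1.5], [-0.5, -1.1], [0.5, -0.8], [1.7, 0.8], [-2.1, -1.5], [0.0, 0.6]]
[ 0.52476256  0.13283445 -0.16497726] [[0.7, 1.4], [0.2, 1.5], [0.8, -0.6], [-1.8, -0.8], [-1.4, 0.2], [-0.7, -1.1], [1.5, 0.1]]
media cap [ 0.74201427 -0.1002004   0.105     ]
drop [ 0.46107421 -0.41407114  0.04      ]
thing [ 0.61363641 -0.39954689  0.03      ]
blk local -0.03179826719182939 0.018189806625278707
blk local -0.029385199245920604 -0.011276209620110712
blk local -0.06626805377039617 -0.014865466069368241
blk local -0.06869227222216558 0.014476707736746537
front home [[ 0.50298067 -0.18954593  0.034     ]] axis [[ 0.57534331 -0.21277625  0.084     ]]
```

Emit:
jog_arm([
  {"dx":28,"dy":-25.5},
  {"dx":28,"dy":-25.5},
  {"dx":28,"dy":-25.5},
  {"dx":28,"dy":-25.5},
  {"dx":28,"dy":-25.5},
  {"dx":28,"dy":-25.5},
  {"dx":28,"dy":-25.5},
  {"dx":28,"dy":-25.5},
  {"dx":28,"dy":-25.5},
  {"dx":28,"dy":-25.5},
  {"dx":28,"dy":-25.5},
  {"dx":28,"dy":-25.5},
], fingers=0)

```text
invalid input
```

Emit:
jog_arm([
  {"rz":0.105},
  {"rz":0.105},
  {"rz":0.105},
  {"rz":0.105},
  {"rz":0.105},
  {"rz":0.105},
  {"rz":0.105},
  {},
  {},
])

```text
invalid input
```

Run:
```python
from h import *
cv2.imwrite("pics/w1.png",bot.snapshot("wrist"))
m=bot.camera_model("wrist");np.savez("w1.npz",**m);s=bot.read_state();print(s["tool_pos"],s["orientation"],s["contact_force"],s["clock"])
print(m)
```

```text
[ 0.26786922 -0.59224264  0.25638033] [9.77527705e-01 2.10806982e-01 4.76697463e-06 4.74736153e-05] [ 0.76336241 -0.0014921  -0.49627426] 0.85
{'camera_matrix': array([[318.38760765,   0.        , 318.38095296],
       [  0.        , 318.38760765, 197.9167799 ],
       [  0.        ,   0.        ,   1.        ]]), 'R': array([[ 4.12132044e-01, -9.11123775e-01, -8.03508366e-04],
       [-8.80205399e-01, -3.98374099e-01,  2.57946764e-01],
       [-2.35341526e-01, -1.05600875e-01, -9.66158797e-01]]), 't': array([-0.65068413, -0.03472231,  0.37822213])}
```

View pics/w1.png

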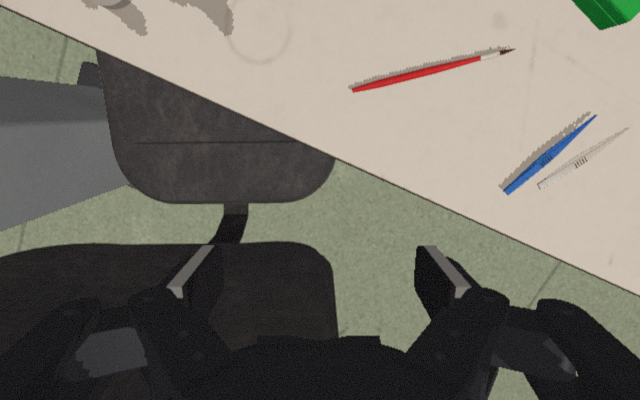

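The wrist picture shows the bench edge and pens, so the arm never moved: the calls were refused. I'll try rows with all six numbers given.

Emit:
jog_arm([
  {"dx":28,"dy":-25.5,"dz":0,"rx":0,"ry":0,"rz":0},
  {"dx":28,"dy":-25.5,"dz":0,"rx":0,"ry":0,"rz":0},
], fingers=0, squeeze=30)

```text
clock: 1.02
tool_pos: [0.2974, -0.5229, 0.2559]
orientation: [0.978, 0.209, 0.0, -0.0]
contact_force: [1.4, -0.0, -0.0]
grip_width: 0.064
finger_force: 0.0
```

Emit:
jog_arm([
  {"dx":28,"dy":-25.5,"dz":0,"rx":0,"ry":0,"rz":0},
  {"dx":28,"dy":-25.5,"dz":0,"rx":0,"ry":0,"rz":0},
  {"dx":28,"dy":-25.5,"dz":0,"rx":0,"ry":0,"rz":0},
  {"dx":28,"dy":-25.5,"dz":0,"rx":0,"ry":0,"rz":0},
  {"dx":28,"dy":-25.5,"dz":0,"rx":0,"ry":0,"rz":0},
  {"dx":28,"dy":-25.5,"dz":0,"rx":0,"ry":0,"rz":0},
  {"dx":28,"dy":-25.5,"dz":0,"rx":0,"ry":0,"rz":0},
  {"dx":28,"dy":-25.5,"dz":0,"rx":0,"ry":0,"rz":0},
  {"dx":28,"dy":-25.5,"dz":0,"rx":0,"ry":0,"rz":0},
  {"dx":28,"dy":-25.5,"dz":0,"rx":0,"ry":0,"rz":0},
])

```text
clock: 1.85
tool_pos: [0.4483, -0.1732, 0.2567]
orientation: [0.978, 0.211, 0.0, 0.0]
contact_force: [1.2, 0.6, -0.1]
grip_width: -0.0003
finger_force: 0.0
```

Emit:
jog_arm([
  {"dx":0,"dy":0,"dz":0,"rx":0,"ry":0,"rz":0.105},
  {"dx":0,"dy":0,"dz":0,"rx":0,"ry":0,"rz":0.105},
  {"dx":0,"dy":0,"dz":0,"rx":0,"ry":0,"rz":0.105},
  {"dx":0,"dy":0,"dz":0,"rx":0,"ry":0,"rz":0.105},
  {"dx":0,"dy":0,"dz":0,"rx":0,"ry":0,"rz":0.105},
  {"dx":0,"dy":0,"dz":0,"rx":0,"ry":0,"rz":0.105},
  {"dx":0,"dy":0,"dz":0,"rx":0,"ry":0,"rz":0.105},
  {"dx":0,"dy":0,"dz":0,"rx":0,"ry":0,"rz":0},
  {"dx":0,"dy":0,"dz":0,"rx":0,"ry":0,"rz":0},
])

```text
clock: 2.6
tool_pos: [0.4479, -0.1749, 0.2564]
orientation: [0.988, -0.153, 0.0, 0.0]
contact_force: [-0.4, 0.1, 1.2]
grip_width: 0.0
finger_force: 0.0
```

Run:
```python
from h import *
cv2.imwrite("pics/w2.png",bot.snapshot("wrist"))
m=bot.camera_model("wrist");np.savez("w2.npz",**m);s=bot.read_state();print(s["tool_pos"],s["orientation"],s["contact_force"],s["clock"])
a=[.5468,-.2036,-.3106]
print(proj(m,w(a,np.array([[-95,60,10],[-95,-60,10],[85,57,56],[-26,-57,56],[-26,57,56],[30,0,95]])/1e3)).round())
```

```text
[ 0.44786172 -0.17494916  0.25641164] [ 9.88185298e-01 -1.53263867e-01  6.17819947e-05  2.32326461e-05] [0.04606937 0.08843715 0.19299828] 2.65
[[263. 164.]
 [367. 164.]
 [248. -35.]
 [374. 100.]
 [254. 100.]
 [313.  24.]]
```

View pics/w2.png

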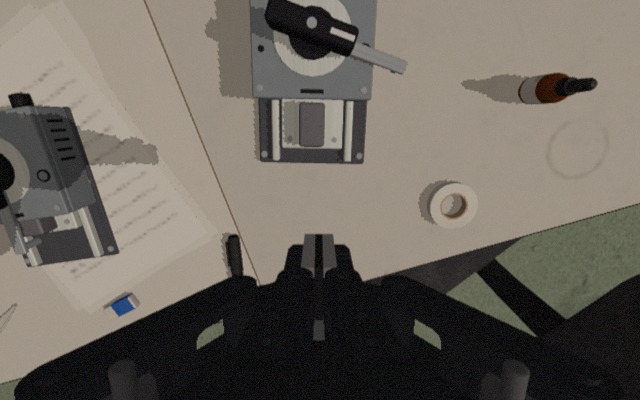

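The wrist view matches the fit to about 3 px: plate front corners are at (260,162) and (365,163), and the roof front edge is at row 98. The handle axis is at (312,22), the front edge of the block's top runs (299,146) to (324,147), and the dropper base is near (527,91).

Run:
```python
from h import *
m=dict(np.load("w2.npz"))
L=np.array([[-95,60,10],[-95,-60,10],[-26,-57,56],[-26,57,56],[30,0,95]])/1e3
a,r=fit(m,np.array([[259.5,162],[365,163],[375,98.5],[251.5,98],[312,22]]),L);print(a,r.tolist())
c,s=np.cos(a[2]),np.sin(a[2]);loc=lambda g:np.array([[c,s],[-s,c]])@(g[:2]-a[:2])
for u in((299,146.5),(324,147)):print("blk",loc(ground(m,u,.046)))
print("dropper",ground(m,(527,91),.0))
S=bot.read_state();print("tcp local",loc(S["tool_pos"]))
q=S["orientation"];y=2*np.arctan2(q[1],q[0]);print("yaw",y,"need world dyaw",a[2]-y)
print("axis",w(a,[.03,0,.09]))
```

```text
[ 0.54871028 -0.20254356 -0.31837767] [[1.0, 0.2], [-0.1, 0.3], [-3.0, 0.3], [1.0, -0.5], [-0.2, -0.3]]
blk [-0.07293099  0.01351624]
blk [-0.07316518 -0.01204106]
dropper [ 0.46130381 -0.42465782  0.        ]
tcp local [-0.10441814 -0.00536061]
yaw -0.3077406464689252 need world dyaw -0.010637024789404426
axis [[ 0.57720262 -0.21193435  0.09      ]]
```

Emit:
jog_arm([
  {"dx":0,"dy":-5.4,"dz":20,"rx":0,"ry":0,"rz":0.01},
  {"dx":0,"dy":0,"dz":33,"rx":0,"ry":0,"rz":0},
  {"dx":0,"dy":0,"dz":33,"rx":0,"ry":0,"rz":0},
  {"dx":0,"dy":0,"dz":33,"rx":0,"ry":0,"rz":0},
  {"dx":0,"dy":0,"dz":30,"rx":0,"ry":0,"rz":0},
  {"dx":0,"dy":0,"dz":25,"rx":0,"ry":0,"rz":0},
  {"dx":0,"dy":0,"dz":15,"rx":0,"ry":0,"rz":0},
  {"dx":0,"dy":0,"dz":10,"rx":0,"ry":0,"rz":0},
  {"dx":0,"dy":0,"dz":0,"rx":0,"ry":0,"rz":0},
  {"dx":0,"dy":0,"dz":0,"rx":0,"ry":0,"rz":0},
])

```text
clock: 3.48
tool_pos: [0.4497, -0.1699, 0.0576]
orientation: [0.987, -0.159, -0.0, -0.0]
contact_force: [-0.1, -0.5, 0.4]
grip_width: 0.0002
finger_force: 0.0
```

Emit:
jog_arm([
  {"dx":5,"dy":0,"dz":0,"rx":0,"ry":0,"rz":0},
  {"dx":5,"dy":0,"dz":0,"rx":0,"ry":0,"rz":0},
  {"dx":5,"dy":0,"dz":0,"rx":0,"ry":0,"rz":0},
  {"dx":5,"dy":0,"dz":0,"rx":0,"ry":0,"rz":0},
  {"dx":4,"dy":0,"dz":0,"rx":0,"ry":0,"rz":0},
  {"dx":4,"dy":0,"dz":0,"rx":0,"ry":0,"rz":0},
  {"dx":0,"dy":0,"dz":0,"rx":0,"ry":0,"rz":0},
  {"dx":0,"dy":0,"dz":0,"rx":0,"ry":0,"rz":0},
])

```text
clock: 4.15
tool_pos: [0.4765, -0.1787, 0.0573]
orientation: [0.987, -0.159, 0.0, 0.0]
contact_force: [0.8, -0.5, 0.5]
grip_width: -0.0001
finger_force: 0.0
```

Emit:
jog_arm([
  {"dx":4,"dy":0,"dz":0,"rx":0,"ry":0,"rz":0},
  {"dx":4,"dy":0,"dz":0,"rx":0,"ry":0,"rz":0},
  {"dx":4,"dy":0,"dz":0,"rx":0,"ry":0,"rz":0},
  {"dx":2,"dy":0,"dz":0,"rx":0,"ry":0,"rz":0},
])

```text
clock: 4.48
tool_pos: [0.4895, -0.183, 0.057]
orientation: [0.987, -0.159, -0.0, -0.0]
contact_force: [-2.3, 0.1, 0.2]
grip_width: 0.0001
finger_force: 1.1
```

Run:
```python
from h import *
i=bot.snapshot("wrist");s=bot.read_state();print(s["tool_pos"],s["contact_force"])
cv2.imwrite("pics/w3.png",cv2.resize(i[:, 160:480],None,fx=1.5,fy=1.5))
```

```text
[ 0.48977885 -0.18315967  0.05710175] [-0.9367734   0.56011234 -0.0485375 ]
```

View pics/w3.png

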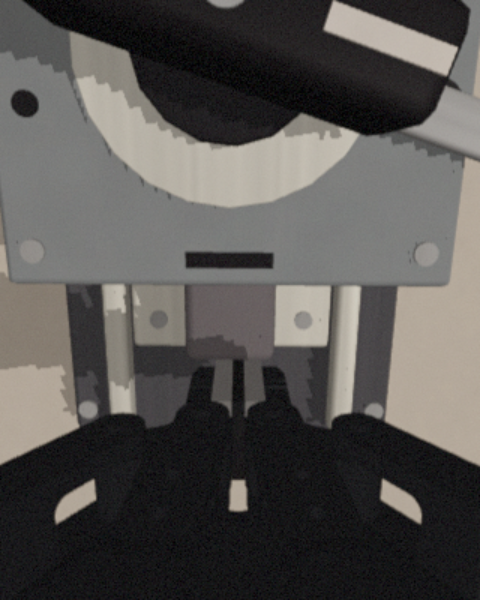

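The closed fingers are centred on the block face at about (235,360) and touching it. I'll keep pushing until the force rises at the stop.

Emit:
jog_arm([
  {"dx":2,"dy":0,"dz":0,"rx":0,"ry":0,"rz":0},
  {"dx":2,"dy":0,"dz":0,"rx":0,"ry":0,"rz":0},
  {"dx":0,"dy":0,"dz":0,"rx":0,"ry":0,"rz":0},
])

```text
clock: 4.78
tool_pos: [0.4934, -0.1843, 0.0572]
orientation: [0.987, -0.159, 0.0, -0.0]
contact_force: [-0.8, -0.1, -0.5]
grip_width: 0.0001
finger_force: 0.5
```

Emit:
jog_arm([
  {"dx":2,"dy":0,"dz":0,"rx":0,"ry":0,"rz":0},
  {"dx":0,"dy":0,"dz":0,"rx":0,"ry":0,"rz":0},
])

```text
clock: 4.95
tool_pos: [0.4946, -0.1847, 0.0572]
orientation: [0.987, -0.159, -0.001, -0.0]
contact_force: [-4.3, 1.9, 1.4]
grip_width: -0.0001
finger_force: 2.2
```

Emit:
jog_arm([
  {"dx":2,"dy":0,"dz":0,"rx":0,"ry":0,"rz":0},
  {"dx":0,"dy":0,"dz":0,"rx":0,"ry":0,"rz":0},
])

```text
clock: 5.12
tool_pos: [0.4948, -0.1848, 0.0571]
orientation: [0.987, -0.159, -0.004, -0.001]
contact_force: [-12.6, 4.0, 8.2]
grip_width: 0.0
finger_force: 6.2
```

Emit:
jog_arm([
  {"dx":0,"dy":0,"dz":0,"rx":0,"ry":0,"rz":0},
  {"dx":0,"dy":0,"dz":0,"rx":0,"ry":0,"rz":0},
  {"dx":-8,"dy":0,"dz":0,"rx":0,"ry":0,"rz":0},
  {"dx":-10,"dy":0,"dz":0,"rx":0,"ry":0,"rz":0},
  {"dx":0,"dy":0,"dz":-25,"rx":0,"ry":0,"rz":0},
  {"dx":0,"dy":0,"dz":-30,"rx":0,"ry":0,"rz":0},
  {"dx":0,"dy":0,"dz":-30,"rx":0,"ry":0,"rz":0},
  {"dx":0,"dy":0,"dz":-30,"rx":0,"ry":0,"rz":0},
  {"dx":0,"dy":0,"dz":-30,"rx":0,"ry":0,"rz":0},
  {"dx":0,"dy":0,"dz":0,"rx":0,"ry":0,"rz":0},
  {"dx":0,"dy":0,"dz":0,"rx":0,"ry":0,"rz":0},
])

```text
clock: 6.03
tool_pos: [0.4812, -0.1805, 0.2054]
orientation: [0.987, -0.159, 0.003, 0.001]
contact_force: [-0.4, -0.6, -0.4]
grip_width: -0.0001
finger_force: 0.0
```

Run:
```python
from h import *
i=bot.snapshot("wrist");m=bot.camera_model("wrist");np.savez("w4.npz",**m)
cv2.imwrite("pics/w4.png",i[:260,140:500].repeat(2,0).repeat(2,1))
a=[.5487,-.2025,-.3184]
print(bot.read_state()["tool_pos"],proj(m,w(a,np.array([[-46,13,46],[-46,-13,46],[-26,-57,56],[-26,57,56],[30,0,95],[30-90*.2588,-87,60.5]])/1e3)).round(1).tolist())
```

```text
[ 0.48012164 -0.17996522  0.20306226] [[301.7, 159.7], [331.8, 159.7], [386.2, 136.9], [247.0, 137.1], [316.0, 54.4], [428.2, 94.6]]
```

View pics/w4.png

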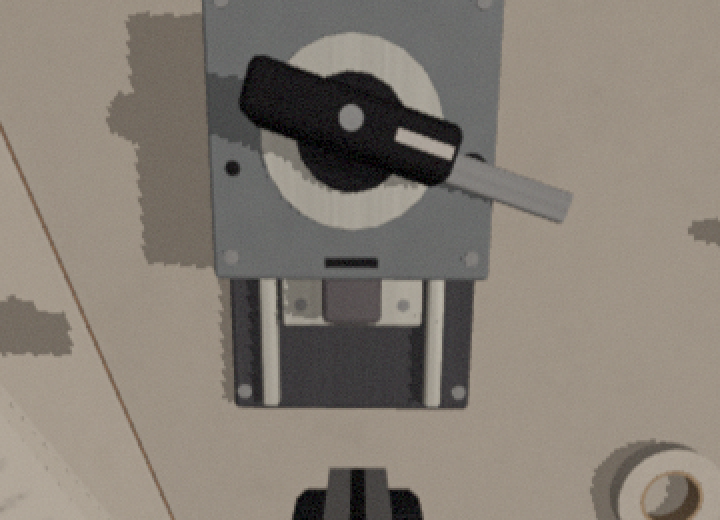

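The block front edge at image row 161 matches the predicted home position, and the handle is still at off. Next I'll go over the axis, open the fingers and align with the bar.

Emit:
jog_arm([
  {"dx":25,"dy":0,"dz":0,"rx":0,"ry":0,"rz":0},
  {"dx":27,"dy":0,"dz":0,"rx":0,"ry":0,"rz":0},
  {"dx":25,"dy":0,"dz":0,"rx":0,"ry":0,"rz":0},
  {"dx":25,"dy":0,"dz":0,"rx":0,"ry":0,"rz":0},
], fingers=1)

```text
clock: 6.42
tool_pos: [0.5767, -0.2118, 0.1997]
orientation: [0.987, -0.159, -0.002, -0.001]
contact_force: [0.9, 0.5, -0.3]
grip_width: 0.0482
finger_force: 0.0
```

Emit:
jog_arm([
  {"dx":0,"dy":0,"dz":0,"rx":0,"ry":0,"rz":-0.115},
  {"dx":0,"dy":0,"dz":0,"rx":0,"ry":0,"rz":-0.115},
  {"dx":0,"dy":0,"dz":0,"rx":0,"ry":0,"rz":-0.115},
  {"dx":0,"dy":0,"dz":0,"rx":0,"ry":0,"rz":-0.115},
  {"dx":0,"dy":0,"dz":0,"rx":0,"ry":0,"rz":-0.115},
  {"dx":0,"dy":0,"dz":0,"rx":0,"ry":0,"rz":-0.115},
  {"dx":0,"dy":0,"dz":0,"rx":0,"ry":0,"rz":-0.115},
  {"dx":0,"dy":0,"dz":0,"rx":0,"ry":0,"rz":-0.115},
  {"dx":0,"dy":0,"dz":0,"rx":0,"ry":0,"rz":-0.115},
  {"dx":0,"dy":0,"dz":0,"rx":0,"ry":0,"rz":-0.115},
  {"dx":0,"dy":0,"dz":0,"rx":0,"ry":0,"rz":-0.115},
])

```text
clock: 7.33
tool_pos: [0.5756, -0.2114, 0.1995]
orientation: [0.889, 0.458, -0.001, -0.001]
contact_force: [-0.4, -0.5, 0.8]
grip_width: 0.0851
finger_force: 0.0
```

Emit:
jog_arm([
  {"dx":0,"dy":0,"dz":0,"rx":0,"ry":0,"rz":0},
  {"dx":0,"dy":0,"dz":0,"rx":0,"ry":0,"rz":0},
  {"dx":0,"dy":0,"dz":0,"rx":0,"ry":0,"rz":0},
  {"dx":0,"dy":0,"dz":0,"rx":0,"ry":0,"rz":0},
])

```text
clock: 7.67
tool_pos: [0.5764, -0.2119, 0.2016]
orientation: [0.891, 0.454, -0.0, -0.0]
contact_force: [0.5, 0.5, -0.7]
grip_width: 0.0856
finger_force: 0.0
```

Run:
```python
from h import *
bot.snapshot("wrist");i=bot.snapshot("wrist");m=bot.camera_model("wrist");np.savez("w5.npz",**m)
cv2.imwrite("pics/w5.png",i)
s=bot.read_state();q=s["orientation"];print(s["tool_pos"],2*np.arctan2(q[1],q[0]))
print(proj(m,[[.5772,-.212,.095]]),proj(m,[s["tool_pos"]-[0,0,.11]]))
```

```text
[ 0.57662007 -0.21195558  0.20204882] 0.943825106053705
[[318.87104747 202.5904398 ]] [[318.20144155 201.90414379]]
```

View pics/w5.png

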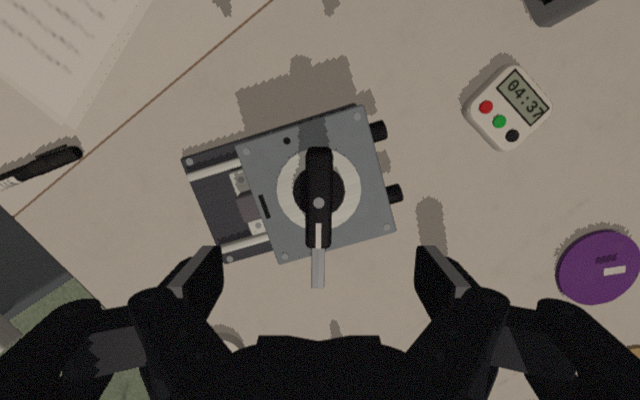

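The cap at (319,202) matches the predicted axis, and the bar is aligned midway between the fingers. Descending to grip it.

Emit:
jog_arm([
  {"dx":0,"dy":0,"dz":25,"rx":0,"ry":0,"rz":0},
  {"dx":0,"dy":0,"dz":25,"rx":0,"ry":0,"rz":0},
  {"dx":0,"dy":0,"dz":25,"rx":0,"ry":0,"rz":0},
  {"dx":0,"dy":0,"dz":18,"rx":0,"ry":0,"rz":0},
  {"dx":0,"dy":0,"dz":10,"rx":0,"ry":0,"rz":0},
  {"dx":0,"dy":0,"dz":6,"rx":0,"ry":0,"rz":0},
  {"dx":0,"dy":0,"dz":0,"rx":0,"ry":0,"rz":0},
  {"dx":0,"dy":0,"dz":0,"rx":0,"ry":0,"rz":0},
])

```text
clock: 8.43
tool_pos: [0.5773, -0.2123, 0.0943]
orientation: [0.891, 0.455, 0.0, 0.001]
contact_force: [0.5, -0.1, -0.6]
grip_width: 0.0853
finger_force: 0.0
```

Emit:
jog_arm([
  {"dx":0,"dy":0,"dz":0,"rx":0,"ry":0,"rz":0},
  {"dx":0,"dy":0,"dz":0,"rx":0,"ry":0,"rz":0},
  {"dx":0,"dy":0,"dz":0,"rx":0,"ry":0,"rz":0},
  {"dx":0,"dy":0,"dz":0,"rx":0,"ry":0,"rz":0},
  {"dx":0,"dy":0,"dz":0,"rx":0,"ry":0,"rz":0},
  {"dx":0,"dy":0,"dz":0,"rx":0,"ry":0,"rz":0},
], fingers=0, squeeze=30)

```text
clock: 8.93
tool_pos: [0.5765, -0.2119, 0.0939]
orientation: [0.89, 0.455, -0.0, -0.0]
contact_force: [-2.7, 1.7, 3.2]
grip_width: 0.0194
finger_force: 32.8
```

Gripped. I'll turn clockwise (+rz) by about 1.25 rad at a moderate pace.

Emit:
jog_arm([
  {"dx":0,"dy":0,"dz":0,"rx":0,"ry":0,"rz":0.06},
  {"dx":0,"dy":0,"dz":0,"rx":0,"ry":0,"rz":0.06},
  {"dx":0,"dy":0,"dz":0,"rx":0,"ry":0,"rz":0.06},
  {"dx":0,"dy":0,"dz":0,"rx":0,"ry":0,"rz":0.06},
  {"dx":0,"dy":0,"dz":0,"rx":0,"ry":0,"rz":0.06},
  {"dx":0,"dy":0,"dz":0,"rx":0,"ry":0,"rz":0.06},
  {"dx":0,"dy":0,"dz":0,"rx":0,"ry":0,"rz":0.06},
  {"dx":0,"dy":0,"dz":0,"rx":0,"ry":0,"rz":0.06},
  {"dx":0,"dy":0,"dz":0,"rx":0,"ry":0,"rz":0.06},
  {"dx":0,"dy":0,"dz":0,"rx":0,"ry":0,"rz":0.06},
])

```text
clock: 9.77
tool_pos: [0.5759, -0.2111, 0.0938]
orientation: [0.985, 0.17, -0.001, -0.001]
contact_force: [-4.0, 4.6, 7.2]
grip_width: 0.0193
finger_force: 33.3
```

Emit:
jog_arm([
  {"dx":0,"dy":0,"dz":0,"rx":0,"ry":0,"rz":0.06},
  {"dx":0,"dy":0,"dz":0,"rx":0,"ry":0,"rz":0.06},
  {"dx":0,"dy":0,"dz":0,"rx":0,"ry":0,"rz":0.06},
  {"dx":0,"dy":0,"dz":0,"rx":0,"ry":0,"rz":0.06},
  {"dx":0,"dy":0,"dz":0,"rx":0,"ry":0,"rz":0.06},
  {"dx":0,"dy":0,"dz":0,"rx":0,"ry":0,"rz":0},
])

```text
clock: 10.27
tool_pos: [0.5758, -0.2105, 0.0938]
orientation: [1.0, 0.021, -0.001, -0.002]
contact_force: [-5.5, 6.4, 7.6]
grip_width: 0.0193
finger_force: 33.4
```

Emit:
jog_arm([
  {"dx":0,"dy":0,"dz":0,"rx":0,"ry":0,"rz":0.06},
  {"dx":0,"dy":0,"dz":0,"rx":0,"ry":0,"rz":0.06},
  {"dx":0,"dy":0,"dz":0,"rx":0,"ry":0,"rz":0.06},
  {"dx":0,"dy":0,"dz":0,"rx":0,"ry":0,"rz":0.06},
  {"dx":0,"dy":0,"dz":0,"rx":0,"ry":0,"rz":0.06},
  {"dx":0,"dy":0,"dz":0,"rx":0,"ry":0,"rz":0.05},
  {"dx":0,"dy":0,"dz":0,"rx":0,"ry":0,"rz":0},
  {"dx":0,"dy":0,"dz":0,"rx":0,"ry":0,"rz":0},
  {"dx":0,"dy":0,"dz":0,"rx":0,"ry":0,"rz":0},
])

```text
clock: 11.02
tool_pos: [0.5759, -0.2099, 0.0938]
orientation: [0.988, -0.152, -0.002, -0.002]
contact_force: [-6.0, 9.1, 7.3]
grip_width: 0.0193
finger_force: 33.4
```

Emit:
jog_arm([
  {"dx":0,"dy":0,"dz":0,"rx":0,"ry":0,"rz":0},
  {"dx":0,"dy":0,"dz":0,"rx":0,"ry":0,"rz":0},
  {"dx":0,"dy":0,"dz":0,"rx":0,"ry":0,"rz":0},
  {"dx":0,"dy":0,"dz":0,"rx":0,"ry":0,"rz":0},
  {"dx":0,"dy":0,"dz":0,"rx":0,"ry":0,"rz":0},
  {"dx":0,"dy":0,"dz":0,"rx":0,"ry":0,"rz":0},
], fingers=1)

```text
clock: 11.52
tool_pos: [0.5767, -0.2122, 0.0933]
orientation: [0.988, -0.152, -0.0, 0.0]
contact_force: [-0.2, 0.4, 0.1]
grip_width: 0.0854
finger_force: 0.0
```

Emit:
jog_arm([
  {"dx":0,"dy":0,"dz":-15,"rx":0,"ry":0,"rz":0},
  {"dx":0,"dy":0,"dz":-25,"rx":0,"ry":0,"rz":0},
  {"dx":0,"dy":0,"dz":-25,"rx":0,"ry":0,"rz":0},
  {"dx":0,"dy":0,"dz":-25,"rx":0,"ry":0,"rz":0},
  {"dx":0,"dy":0,"dz":-20,"rx":0,"ry":0,"rz":0},
  {"dx":0,"dy":0,"dz":0,"rx":0,"ry":0,"rz":0},
  {"dx":0,"dy":0,"dz":0,"rx":0,"ry":0,"rz":0},
  {"dx":0,"dy":0,"dz":0,"rx":0,"ry":0,"rz":0},
])

```text
clock: 12.18
tool_pos: [0.5762, -0.2118, 0.2021]
orientation: [0.988, -0.152, -0.001, -0.0]
contact_force: [0.2, -1.1, 0.2]
grip_width: 0.0856
finger_force: 0.0
```

Run:
```python
from h import *
bot.snapshot("wrist");i=bot.snapshot("wrist")
cv2.imwrite("pics/w6.png",i)
s=bot.read_state();q=s["orientation"];print(s["tool_pos"],2*np.arctan2(q[1],q[0]))
m=bot.camera_model("wrist");a=[.5487,-.2025,-.3184]
for t in(-.15,0,.15):print(t,proj(m,w(a,[[.03,0,.095],[.03-.09*np.cos(t),.09*np.sin(t),.063],[-.046,0,.046]])).round().tolist())
```

```text
[ 0.57575013 -0.2115814   0.2010704 ] -0.30527228974038967
-0.15 [[316.0, 202.0], [331.0, 288.0], [316.0, 266.0]]
0 [[316.0, 202.0], [316.0, 289.0], [316.0, 266.0]]
0.15 [[316.0, 202.0], [301.0, 287.0], [316.0, 266.0]]
```

View pics/w6.png

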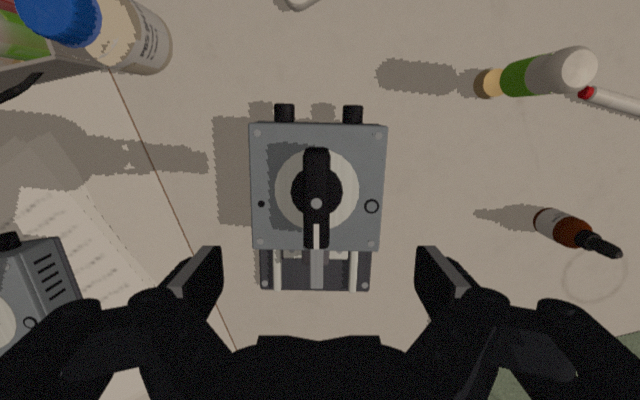

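The pointer tip at (317,288) matches the predicted "on" position (316,289). The bottles are upright and the gripper is clear, so I'll hand the job in.

```bash
python3 -c "
from rig import bot
print(bot.close_job())"
```

```text
the job is handed in; nothing more can be done
None
```

Unit a is back in service and the job is handed in: the module was pushed to its stop with the handle at off, then the handle was turned to on. The last picture shows the handle at on and both bottles upright; the hand-in returned no verdict.

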